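# Load a concrete core into the end grinder's V-block holder

### The job

Take the concrete core with the blue paint bands off the sloping drain rack and lay it level in the V-block of the grey grinding holder, butted against the brass end stop; set it down with the hand, do not drop it in. Then bring the red hinged clamp strap over by its cross-bar and ease it down, without letting it slam, until its rubber pad rests on the core, ready for its bolt, and let go. Leave the two other cores on the rack and the mixing bowl and the spoon where they are.

Things in the scene. Friction and masses are not known exactly. Their poses are not given: they have to be found in the camera images.
- core_blue: concrete core (cylinder) 50 mm in diameter and 110 mm long, about 0.5 kg, light grey with two 16 mm wide blue paint bands near its ends. It lies in one of the rack's three troughs (any), its far end raised 32 degrees (0.56 rad). Origin at its centre, x along its axis (either way round).
- core_yellow: concrete core (cylinder) 50 mm in diameter and 110 mm long, about 0.5 kg, the same with yellow bands, in another trough; stays there. Origin at its centre, x along its axis (either way round).
- core_red: concrete core (cylinder) 50 mm in diameter and 110 mm long, about 0.5 kg, the same with red bands, in another trough; stays there. Origin at its centre, x along its axis (either way round).
- rack: fixed green drain rack, left or right on the bench, 250 mm wide. Three V-troughs 88 mm apart (rack y), 130 mm long, rising along the rack's +x (away from the robot) at 32 degrees, a lip at the lower end. Square to the slope the trough walls end 14 mm below the core's axis, the lip 9 mm above it. Origin on the bench under the middle trough, z up; core centres 27 mm towards -x from it, 100 mm up.
- holder: fixed grey specimen holder on the other side: bed plate 200 (x) by 185 mm (y, -60 to +125), 18 mm thick, with a steel 90-degree V-block, 90 mm long along the holder's x, 46 mm wide, its walls ending 51 mm above the bench, 16 mm below a seated core's axis. End stop at the -x end, 78 mm high; strap hinge on the +y side. Origin on the bench below the V-block's middle, z up, x away from the robot.
- seat (a point): where the centre of the core is when it lies in the V-block with one end against the brass stop: 67 mm above the bench, axes as the holder (x along the groove). The face of the stop is at x = -55 mm from here, so the core is pushed towards -x to butt it.
- strap (a joint): angle of the red clamp strap, rad: 0 = down, pad on a seated core; grows as it swings up and over towards the holder's +y; 1.57 = long arm upright; stops at 1.9 and, with no core, -0.25. Starts at 1.55 to 1.75. 0.55 kg, stiff hinge (0.28 N m friction): stays where it is left when upright, sinks by its own weight over about the last 0.5 rad.
- strap_hinge (a point): middle of the strap's hinge pin, which runs along the holder's x: 90 mm towards the holder's +y from the middle of the groove and 62 mm above the bench.
- strap_bar (a point): middle of the steel cross-bar (14 mm thick, 120 mm long, along the holder's x) at the strap's free end, 178 mm from the hinge pin; 45 mm of it stick out each side of the 30 mm wide strap, to be gripped there. The strap is L-shaped: at angle 0 the bar lies 172 mm towards the holder's -y from the pin and 45 mm above it.
- strap_pad (a point): middle of the lower face of the rubber pad (30 x 28 mm) under the strap; 90 mm towards the holder's -y from the pin and 30 mm above it at angle 0. (The swing bolt that is tightened later hangs out of the way at the holder's -y side, below 45 mm; it stays as it is.)
- bowl: loose stainless mixing bowl, 214 mm across, 170 mm high, with a side handle, at the far middle of the bench; origin at the centre of its underside.
- spoon: loose spoon with a wooden handle, 210 mm long, lying on the bench between rack and holder; its x along the handle.
Things that resemble listed ones, but are neither listed nor needed, are in the scene too. What is shaped like the core_blue but green, pink or turquoise is not meant.

How it is judged:
By the outcome, as a careful person would: the job done as asked, in the order asked, and still so for the second after the job is handed in, with the robot touching nothing.
It also fails if it takes over 67 s, if anything falls off the work surface, if the arm or the gripper's body presses on something with over 40 N, if the wrist force passes 120 N, or if a joint passes its speed limit or range.

### The arm

A 6-joint arm with a two-finger parallel gripper is mounted at the origin on the work surface. World frame = base frame: x ahead of the robot, y to its left, z up, the work surface at z = 0. Lengths are in m, angles in degrees, forces in N, time in s.
With the tool pointing down it reaches from about 0.325 to 0.75 m from the base axis. Payload 7.6 kg.
Tool frame: the origin (TCP) lies at the very end of the fingers, on their centre line; the grasp point (between the pads) lies 19 mm behind it (grip_depth is the distance from the TCP to the grasp point, in m); z points along the fingers, y is the line along which they close (so a half turn about z gives the same grasp; the last joint's range is limited). The gripper opens to 85 mm and grips with 20 to 120 N. Pads are 22 mm wide; open, the fingers measure 114 mm over their backs; the gripper's body (76 mm by 85 mm) begins 54 mm behind the grasp point. The pads swing forward as they close: fully open they stand 13 mm farther back than shut.
Start: joints at [64.154, 2.991, 80.254, -0, 96.75, -4.028], TCP at [0.195, 0.487, 0.231] pointing down, gripper open.
Joint ranges: [-166.34, 166.34], [-52.06, 124.39], [6.96, 135.62], [-60.46, 240.46], [14.63, 156.25], [-167.68, 167.68]. Speed limits (degrees/s): [147.25, 147.25, 172.46, 180, 180, 180].

### API

Orientations are given as [roll, pitch, yaw] about the fixed x, y, z axes, in that order (R = Rz(yaw) Ry(pitch) Rx(roll)).
In Python, from bench import state, read_camera, camera_params, hand_in, grip_depth gives the robot as it stands.
- The arm moves only by the tool arm_command, never from a script. Its arguments are lists of equal length, an entry for each row: "rotation": the turn, a rotation vector about the tool's x, y, z in degrees, a list of three; "translation": the shift along the tool's x, y, z in mm, a list of three; "hand": the opening, from 0 (shut) to 1 (fully open). In form: {"rotation": [[wx, wy, wz], ...], "translation": [[dx, dy, dz], ...], "hand": [hand, ...]}. A call has 1 to 12 rows; each row is the pose to reach, as a shift and turn from the pose commanded when the call began, along the tool's axes at that moment; what a row does not reach only later rows make up. A row lasts 1/10 s, in which the tool goes at most 50 mm and 8.59 degrees, less where a joint would pass 70% of its speed; a pose out of reach is approached as far as the arm can. A call with a gripper value outside its range is refused whole. The fingers move at their own pace and stop on an object; the grip force is fixed at half the most. Time passes only in rows, so rows that repeat a pose let the fingers close. It gives the time, the measured TCP pose, the force, the opening and the grip force at its end, in the units of the state.
- state(): the state, without advancing time (a new reading comes with each control period).
- read_camera(name): name is "scene" or "top" or "wrist"; returns the picture (420x560x3 uint8, blue, green, red); there is no depth.
- camera_params(name): a dict with "fx", "fy", "cx", "cy" (pixels), "xyz" and "rotation" of the camera in the world; the wrist camera has in their place "tool_from_camera" (4x4, takes a point from camera to tool coordinates, whose origin is the TCP and whose axes are the flange's). Camera axes: x right, y down, z forward; pixel columns grow to the right and rows downward; lengths in m; the calibration is good to about 2 mm. A picture is of the moment at which its call begins: read the wrist's pose just before it. camera_params takes no time and is no camera call.
- hand_in(): hands the job in; it is judged then, once.
The state is a dict: "time_s": time; "q": joint angles; "dq": joint speeds; "effort": joint torques, N m; "position": TCP position; "tool_rot": TCP orientation; "ft_force": force on the tool from outside, world axes, zero at the start; "ft_torque": the same for the moment, N m; "width": opening from 0.0 (shut) to 1.0 (fully open); "gripper_force": force on a finger pad.
Only numpy, scipy, OpenCV 4.12 (cv2) and the standard library are available. Lean on these libraries where they do the work, as an engineer would, in place of code of your own. Each camera call takes 0.05 s, during which the arm holds its last target. There are 200 camera calls.

## Working session

There is one attempt and no reset: what is moved stays moved. The work goes in short steps, Python scripts to look and compute and a tool call to move; the robot and the scene stay as the last step left them, time stands still between calls to the robot, and variables do not carry over. Pictures are saved under pics/ and viewed, at most 10 in all, crops included, and the job is handed in when it is done.

Besides the shell and the picture viewer there is one more tool, called after "Request:" by a JSON object that holds its "api" and its "payload". arm_command: Moves the arm, as the interface text tells. Its arguments: {"type":"object","properties":{"rotation":{"type":"array","items":{"type":"array","items":{"type":"number"}}},"translation":{"type":"array","items":{"type":"array","items":{"type":"number"}}},"hand":{"type":"array","items":{"type":"number"}}},"required":["rotation","translation","hand"]}

```bash
mkdir -p pics; ls
python3 - <<'E'
from bench import *
import cv2
s=state();print(s['time_s'],s['position'],s['tool_rot'],s['width'],s['ft_force'],grip_depth)
for n in ['scene','top']:
    im=read_camera(n);cv2.imwrite(f'pics/{n}0.png',im);p=camera_params(n);print(p)
print(camera_params('wrist'))
E
```

```text
pics
0.0 [0.19495826 0.48712937 0.23049704] [-1.79911576e+02 -6.08700014e-03  1.58183235e+02] 1.002914241342009 [ 0.07579074  0.26620903 -0.03129349] 0.0187
{'fx': 424.4569344129422, 'fy': 424.4569344129422, 'cx': 278.8951642335059, 'cy': 220.34079471661065, 'xyz': array([0.94154921, 0.56744553, 0.72362583]), 'rotation': array([-133.53165208,    0.63754801,  143.32417505])}
{'fx': 526.2702027872307, 'fy': 526.2702027872307, 'cx': 276.5674709248553, 'cy': 208.95744889896338, 'xyz': array([0.40619414, 0.04588166, 1.40131807]), 'rotation': array([-173.50022386,   -0.49505054,  -88.5863633 ])}
{'fx': 312.0726930061517, 'fy': 312.0726930061517, 'cx': 277.61824684016415, 'cy': 206.60478968597644, 'tool_from_camera': array([[ 2.97549821e-04, -9.44511164e-01, -3.28479182e-01,
         8.47945010e-02],
       [ 9.99999788e-01,  4.71029823e-04, -4.48561662e-04,
        -7.83226305e-04],
       [ 5.78394988e-04, -3.28478979e-01,  9.44511104e-01,
        -1.42154840e-01],
       [ 0.00000000e+00,  0.00000000e+00,  0.00000000e+00,
         1.00000000e+00]])}
```

View pics/scene0.png

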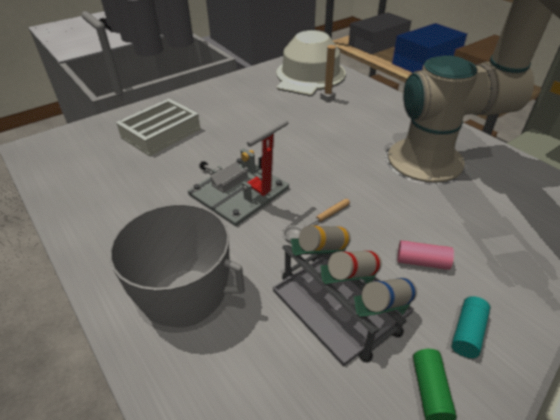

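View pics/top0.png

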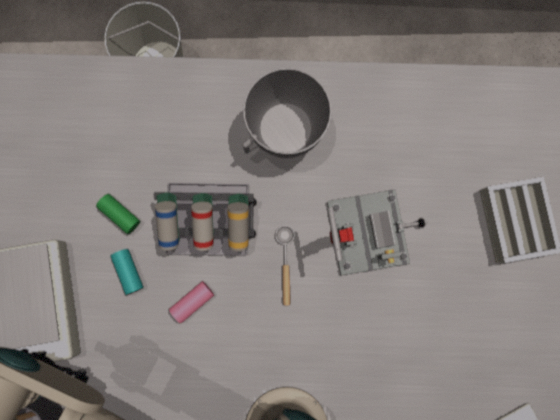

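The top view shows three rack cores: blue at (167,225), red at (203,226) and yellow at (238,227). Loose green (118,213), turquoise (126,271) and pink (190,302) cylinders lie on the bench. The core meant is the one at (167,225), since it has two blue bands and lies on the rack. The holder is at about (370,232) with the strap upright. I'll check both in an enlarged crop.

Run:
```python
import cv2,numpy as np
t=cv2.imread('pics/top0.png');s=cv2.imread('pics/scene0.png')
def c(im,x,y,w):
    h=w*3//4; o=cv2.resize(im[y:y+h,x:x+w],(400,300),interpolation=cv2.INTER_CUBIC)
    k=400/w
    for v in range((x//10+1)*10,x+w,10): cv2.line(o,(int((v-x)*k),0),(int((v-x)*k),4 if v%50 else 12),(0,255,255),1)
    for v in range((y//10+1)*10,y+h,10): cv2.line(o,(0,int((v-y)*k)),(4 if v%50 else 12,int((v-y)*k)),(0,255,255),1)
    return cv2.convertScaleAbs(o,alpha=1.3)
cv2.imwrite('pics/c1.png',np.vstack([np.hstack([c(t,145,175,120),c(t,320,180,120)]),np.hstack([c(s,270,215,160),c(s,180,110,140)])]))
```

```text
(no output)
```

View pics/c1.png

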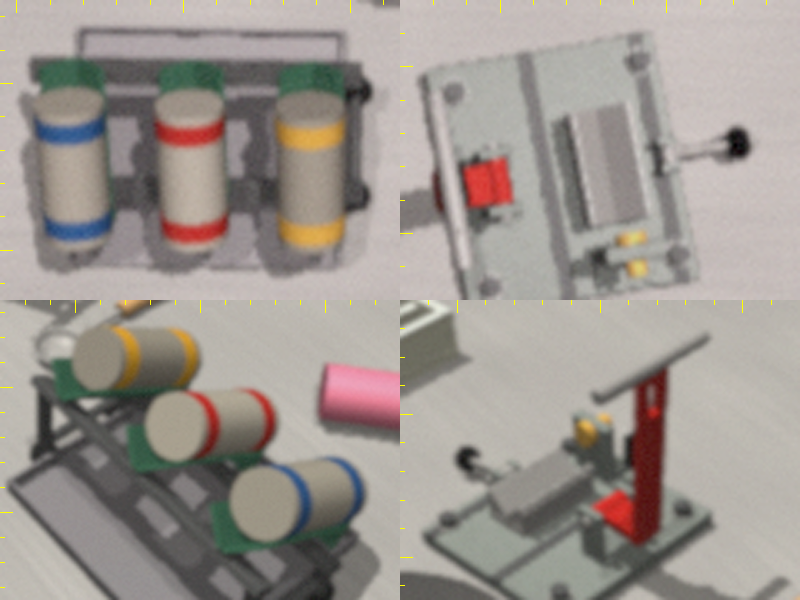

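The crop confirms it: the leftmost trough (top view (167,225)) holds the core with two blue bands. The plate corners, V-block and cross-bar are also clear. Next I'll fit the rack and holder poses.

```bash
cat > h.py <<'E'
import numpy as np,cv2
from scipy.spatial.transform import Rotation as R
from scipy.optimize import least_squares
from bench import *
def cam(n):
    p=camera_params(n); return p,R.from_euler('xyz',p['rotation'],degrees=True).as_matrix(),np.array(p['xyz'])
CAM={n:cam(n) for n in('top','scene')}
def proj(n,P):
    p,M,t=CAM[n]; c=(np.atleast_2d(P)-t)@M
    return np.c_[p['fx']*c[:,0]/c[:,2]+p['cx'],p['fy']*c[:,1]/c[:,2]+p['cy']]
def Rz(a): return R.from_euler('z',a).as_matrix()
def holder(v,P): return np.atleast_2d(P)@Rz(v[2]).T+[v[0],v[1],0]
def bar(th,dx=0):
    a=np.arctan2(45,172)+th  # about pin; -y direction at 0, up with angle
    return [dx,.09-.1778*np.cos(a),.062+.1778*np.sin(a)]
E
python3 - <<'E'
from h import *
t=cv2.imread('pics/top0.png');s=cv2.imread('pics/scene0.png')
# holder
obs=[('top',[.1,.125,.018],(326,202.5)),('top',[.1,-.06,.018],(395,190)),('top',[-.1,-.06,.018],(410,263.4)),
('top',[0,0,.051],(383.3,229.5)),('scene',[.1,-.06,.018],(188.7,192.2)),('scene',[-.1,.125,.018],(289,187.7))]
bo=[('top',.06,(329,205.5)),('top',-.06,(339.5,260.4)),('scene',.06,(251.8,144.3)),('scene',-.06,(286.8,123.3))]
def f(v):
    r=[proj(n,holder(v,P))[0]-o for n,P,o in obs]+[proj(n,holder(v,bar(v[3],d)))[0]-o for n,d,o in bo]
    return np.ravel(r)
r=least_squares(f,[.4,-.2,.1,1.6],loss='soft_l1');print('holder',r.x,np.round(f(r.x).reshape(-1,2),1).tolist())
# rack
cols={'blue':((100,110),),'red':((0,6),(174,180)),'yellow':((15,28),)}
roi={'top':(145,175,120,90),'scene':(270,215,160,130)}
O=[]
for n,im in(('top',t),('scene',s)):
    x,y,w,h=roi[n];hsv=cv2.cvtColor(im[y:y+h,x:x+w],cv2.COLOR_BGR2HSV)
    for k,(c,sat) in enumerate((('blue',90),('red',110),('yellow',110))):
        m=np.zeros(hsv.shape[:2],np.uint8)
        rg={'blue':((100,125),),'red':((0,7),(172,180)),'yellow':((12,28),)}[c]
        for a,b in rg: m|=cv2.inRange(hsv,(a,sat,50),(b,255,255))
        N,_,st,ce=cv2.connectedComponentsWithStats(m)
        idx=[i for i in range(1,N) if st[i,4]>15];idx=sorted(idx,key=lambda i:-st[i,4])[:2]
        for i in idx: O.append((n,k,ce[i]+[x,y],st[i,4]))
for o in O:print(o[0],o[1],o[2].round(1),o[3])
E
```

```text
holder [ 0.5155949  -0.23606276  0.19492288  1.6579387 ] [[0.5, -1.8], [-0.2, -0.9], [-0.4, 0.1], [-0.8, -0.6], [-1.9, -3.2], [0.9, -5.3], [-0.5, 2.3], [-1.2, 0.4], [-2.6, -0.7], [0.4, -2.2]]
top 0 [165.8 214.3] 95
top 0 [168.4 243.5] 82
top 1 [201.4 214.9] 117
top 1 [203.2 244. ] 101
top 2 [237.5 215.6] 119
top 2 [238.2 244.6] 110
scene 0 [389.8 293.6] 78
scene 0 [411.3 288.3] 55
scene 1 [414.1 258.2] 263
scene 1 [353.2 263.7] 116
scene 2 [321.3 237.5] 134
scene 2 [344.4 237.5] 107
```

```bash
cat >> h.py <<'E'
SL=np.deg2rad(32)
def corepose(v,k):  # k:0 blue(+y),1,2 ; v rack x,y,yaw
    M=Rz(v[2])@R.from_euler('y',-SL).as_matrix()
    c=Rz(v[2])@[-.027,.088*(1-k),.1]+[v[0],v[1],0]
    return c,M
def band(n,v,k,sx,pj=proj,campos=None):
    c,M=corepose(v,k); a=np.linspace(0,2*np.pi,120,endpoint=False)
    X,A=np.meshgrid(sx+np.linspace(-.008,.008,5),a); X,A=X.ravel(),A.ravel()
    nl=np.c_[0*A,np.cos(A),np.sin(A)]; P=(np.c_[X,.025*nl[:,1:]])@M.T+c; nw=nl@M.T
    cp=CAM[n][2] if campos is None else campos
    w=np.einsum('ij,ij->i',cp-P,nw)/np.linalg.norm(cp-P,axis=1); w=np.clip(w,0,None)
    return (w[:,None]*pj(n,P)).sum(0)/w.sum()
E
python3 - <<'E'
from h import *
O=[('top',0,1,165.8,214.3),('top',0,-1,168.4,243.5),('top',1,1,201.4,214.9),('top',1,-1,203.2,244),('top',2,1,237.5,215.6),('top',2,-1,238.2,244.6),
('scene',0,1,389.8,293.6),('scene',0,-1,411.3,288.3),('scene',1,-1,None,0),('scene',1,1,353.2,263.7)][:8]+[('scene',2,1,321.3,237.5),('scene',2,-1,344.4,237.5)]
def f(v): return np.ravel([band(n,v,k,s*v[3])-[a,b] for n,k,s,a,b in O])
for W in (O,O[:6]):
    O=W
    r=least_squares(f,[.5,.3,0,.04]);print(r.x,r.cost);print(f(r.x).reshape(-1,2).round(1).tolist())
    print(corepose(r.x,0)[0])
E
```

```text
[0.53497439 0.22251353 0.01180783 0.04014723] 1.731045594119213
[[-0.5, -0.1], [-0.6, -0.2], [-0.1, -0.2], [-0.4, -0.1], [-0.3, -0.3], [-0.4, -0.3], [-0.2, -1.1], [-0.4, -0.2], [-0.0, -0.4], [0.3, -0.6]]
[0.50693721 0.31018859 0.1       ]
[0.53452228 0.22153448 0.01133177 0.04015097] 0.09479283970549855
[[-0.1, 0.1], [-0.2, 0.0], [0.3, 0.0], [-0.0, 0.0], [0.1, -0.1], [-0.1, -0.0]]
[0.50652684 0.30922288 0.1       ]
```

The rack fits to under a pixel: (0.535, 0.222), yaw 0.65°. The blue core's centre is at (0.507, 0.309, 0.100). Next I'll move over the holder for a close wrist view.

```bash
cat >> h.py <<'E'
def tool():
    s=state(); return np.array(s['position']),R.from_euler('xyz',s['tool_rot'],degrees=True),s
def rel(p,Rt):
    p0,R0,s=tool()
    print('trans mm',(R0.inv().apply(np.array(p)-p0)*1000).round(1).tolist(),'rot',(R0.inv()*Rt).as_rotvec(degrees=True).round(2).tolist())
def E(r,p,y): return R.from_euler('xyz',[r,p,y],degrees=True)
E
python3 -c "
from h import *
rel([.43,-.2,.38],E(180,0,191))"
```

```text
trans mm [-473.5, -550.8, -148.7] rot [-0.08, -0.03, -32.82]
```

Request:
{"api": "arm_command", "payload": {"rotation": [[0, 0, -5], [0, 0, -10], [0, 0, -15], [0, 0, -20], [0, 0, -25], [0, 0, -30], [0, 0, -33], [0, 0, -33], [0, 0, -33], [0, 0, -33], [0, 0, -33], [0, 0, -33]], "translation": [[0, 0, -50], [0, -20, -100], [-30, -50, -140], [-60, -90, -150], [-100, -130, -150], [-140, -170, -150], [-180, -210, -150], [-220, -250, -150], [-250, -290, -150], [-290, -330, -150], [-320, -370, -150], [-350, -410, -150]], "hand": [1, 1, 1, 1, 1, 1, 1, 1, 1, 1, 1, 1]}}

```text
time_s: 1.3
position: [0.3556, 0.0157, 0.3811]
tool_rot: [180.0, 0.0, -168.8]
ft_force: [0.1, 1.3, -1.1]
width: 0.994
gripper_force: 0.0
```

```bash
python3 -c "
from h import *
print(state()['q'])
rel([.43,-.2,.38],E(180,0,191))"
```

```text
[-3.43673921e+00 -2.27950294e+01  8.59037145e+01  1.13488859e-02
  1.16885161e+02 -1.04617419e+02]
trans mm [-31.2, -226.0, 1.1] rot [0.01, 0.01, 0.19]
```

Request:
{"api": "arm_command", "payload": {"rotation": [[0, 0, 0], [0, 0, 0], [0, 0, 0], [0, 0, 0], [0, 0, 0], [0, 0, 0], [0, 0, 0]], "translation": [[-8, -45, 0], [-15, -90, 0], [-22, -135, 0], [-28, -180, 0], [-31, -226, 0], [-31, -226, 0], [-31, -226, 0]], "hand": [1, 1, 1, 1, 1, 1, 1]}}

```text
time_s: 2.0
position: [0.4298, -0.1986, 0.3803]
tool_rot: [179.9, -0.1, -168.9]
ft_force: [-0.0, -0.1, -0.3]
width: 0.995
gripper_force: 0.0
```

Run:
```python
from h import *
import json
p,Rr,s=tool();im=read_camera('wrist');cv2.imwrite('pics/w1.png',im)
np.savez('w1.npz',p=p,R=Rr.as_matrix());print(p,s['tool_rot'])
cv2.imwrite('pics/w1b.png',cv2.resize(im,(800,600),interpolation=cv2.INTER_CUBIC))
```

```text
[ 0.42976247 -0.19858912  0.38031743] [ 1.79902620e+02 -8.96728385e-02 -1.68913770e+02]
```

View pics/w1b.png

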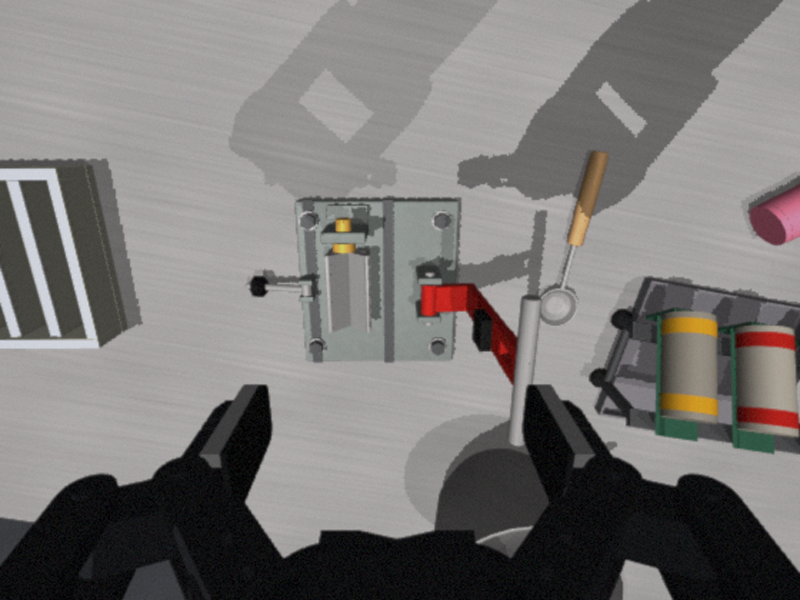

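The wrist view is clear (pixels in the 800-wide picture): plate corners at (297,200), (461,198), (453,358) and (307,361). The V-block spans (327–369, 251–330), the brass stop is at (344,235), and the bar runs from (531,298) to (518,444). Refitting the holder with these.

```bash
cat >> h.py <<'E'
WP=camera_params('wrist');TC=np.array(WP['tool_from_camera'])
def wproj(p,Rm,P):
    T=np.eye(4);T[:3,:3]=Rm;T[:3,3]=p; T=np.linalg.inv(T@TC)
    c=np.atleast_2d(P)@T[:3,:3].T+T[:3,3]
    return np.c_[WP['fx']*c[:,0]/c[:,2]+WP['cx'],WP['fy']*c[:,1]/c[:,2]+WP['cy']]
E
python3 - <<'E'
from h import *
d=np.load('w1.npz');k=1/1.42857
W=[([-.1,-.06,.018],(297,200)),([-.1,.125,.018],(461,198)),([.1,.125,.018],(453,358)),([.1,-.06,.018],(307,361)),
([-.045,-.023,.051],(327,251)),([-.045,.023,.051],(368,250)),([.045,.023,.051],(369,329)),([.045,-.023,.051],(331,331))]
B=[(-.06,(529,298)),(.06,(517,444))]
T=[([.1,.125,.018],(326,202.5)),([.1,-.06,.018],(395,190)),([-.1,-.06,.018],(410,263.4)),([0,0,.051],(383.3,229.5))]
TB=[(.06,(329,205.5)),(-.06,(339.5,260.4))]
def f(v,top=True):
    r=[wproj(d['p'],d['R'],holder(v,P))[0]-np.array(o)*k for P,o in W]+[wproj(d['p'],d['R'],holder(v,bar(v[3],x)))[0]-np.array(o)*k for x,o in B]
    if top: r+=[proj('top',holder(v,P))[0]-o for P,o in T]+[proj('top',holder(v,bar(v[3],x)))[0]-o for x,o in TB]
    return np.ravel(r)
for t in(0,1):
    r=least_squares(f,[.51,-.236,.19,1.65],loss='soft_l1',args=(t,));print(r.x.round(4),f(r.x,t).reshape(-1,2).round(1).tolist())
for z,x in((.078,-.055),(.067,-.055),(.078,-.065)): print((wproj(d['p'],d['R'],holder(r.x,[[x,0,z]]))/k).round(1))
E
```

```text
[ 0.5146 -0.2363  0.191   1.6287] [[-1.1, -0.8], [0.3, 0.9], [0.3, 1.6], [-0.2, -0.7], [-0.2, 2.2], [0.8, 3.0], [1.0, 1.0], [-0.4, -0.4], [0.6, -1.4], [-1.8, -2.0]]
[ 0.5148 -0.2363  0.1911  1.6356] [[-1.1, -0.7], [0.3, 1.0], [0.3, 1.7], [-0.2, -0.6], [-0.3, 2.3], [0.7, 3.1], [1.0, 1.2], [-0.4, -0.3], [1.6, -1.4], [-0.9, -2.0], [0.7, -1.7], [0.0, -0.5], [-0.4, 0.6], [-0.7, -0.3], [1.4, 2.1], [0.5, 0.2]]
[[344.8 251.2]]
[[346.  248.7]]
[[344.5 241.5]]
```

The wrist-only and combined fits agree: holder at (0.5148, −0.2363), yaw 10.95°, strap about 1.63 rad. Now to the core, approaching square to the slope.

```bash
cat >> h.py <<'E'
RK=np.array([.5347,.2219,.0115]); HO=np.array([.5148,-.2363,.1911])
C0,M0=corepose(RK,0)
zt=-M0[:,2]; yt=M0[:,1]; RG=R.from_matrix(np.c_[np.cross(yt,zt),yt,zt])
E
python3 -c "
from h import *
print(C0,RG.as_euler('xyz',degrees=True))
rel(C0-.22*zt,RG); rel(C0-.1*zt,RG)"
```

```text
[0.50668981 0.30958369 0.1       ] [-180.           32.         -179.34109854]
trans mm [-59.2, 504.0, 94.8] rot [2.98, -31.94, 10.22]
trans mm [-121.7, 492.4, 196.6] rot [2.98, -31.94, 10.22]
```

Request:
{"api": "arm_command", "payload": {"rotation": [[0, 0, 0], [0, 0, 0], [0, -3, 1], [1, -6, 2], [1, -10, 3], [1, -14, 4], [2, -18, 6], [2, -22, 7], [2, -26, 8], [3, -30, 9], [3, -32, 10.2], [3, -32, 10.2]], "translation": [[0, 40, 0], [0, 82, 0], [-5, 124, 0], [-10, 166, 10], [-15, 208, 20], [-20, 250, 30], [-25, 292, 40], [-30, 334, 50], [-40, 376, 60], [-50, 420, 75], [-55, 462, 85], [-59, 504, 95]], "hand": [1, 1, 1, 1, 1, 1, 1, 1, 1, 1, 1, 1]}}

```text
time_s: 3.25
position: [0.3874, 0.3106, 0.2864]
tool_rot: [179.9, 32.2, -179.1]
ft_force: [0.2, -0.4, 0.8]
width: 1.004
gripper_force: 0.0
```

```bash
python3 -c "
from h import *
print(state()['q'])
rel(C0-.10*zt,RG); rel(C0+.014*zt,RG)"
```

```text
[ 46.87953032 -19.8549869   99.44133905 -23.07517966  77.75076988
 -43.61530711]
trans mm [-1.9, -2.7, 121.3] rot [0.17, 0.23, 0.17]
trans mm [-1.5, -3.1, 235.3] rot [0.17, 0.23, 0.17]
```

Request:
{"api": "arm_command", "payload": {"rotation": [[0, 0, 0], [0, 0, 0], [0, 0, 0], [0, 0, 0], [0, 0, 0]], "translation": [[-1, -2, 40], [-2, -3, 80], [-2, -3, 121], [-2, -3, 121], [-2, -3, 121]], "hand": [1, 1, 1, 1, 1]}}

```text
time_s: 3.75
position: [0.4551, 0.306, 0.1853]
tool_rot: [-179.9, 32.1, -179.2]
ft_force: [-0.6, 0.8, 0.7]
width: 1.0
gripper_force: 0.0
```

Run:
```python
from h import *
p,Rr,s=tool();im=read_camera('wrist');cv2.imwrite('pics/w2.png',im);print(p,s['tool_rot'])
hsv=cv2.cvtColor(im,cv2.COLOR_BGR2HSV);m=cv2.inRange(hsv,(100,90,40),(125,255,255))
N,_,st,ce=cv2.connectedComponentsWithStats(m)
for i in sorted(range(1,N),key=lambda i:-st[i,4])[:3]:print(ce[i].round(1),st[i])
Tc=np.eye(4);Tc[:3,:3]=Rr.as_matrix();Tc[:3,3]=p;cp=(Tc@TC)[:3,3]
for sx in(1,-1):print(band('w',RK,0,sx*.0402,lambda n,P:wproj(p,Rr.as_matrix(),P),cp).round(1))
rel(C0+.014*zt,RG)
```

```text
[0.45514098 0.30602742 0.18531747] [-179.94130419   32.08826883 -179.22992655]
[281.  162.5] [ 249  149   66   26 1403]
[280.3 261.4] [252 246  58  27 977]
[281.7 261.7]
[282.5 162.3]
trans mm [3.1, 2.3, 114.8] rot [0.09, 0.22, 0.05]
```

View pics/w2.png

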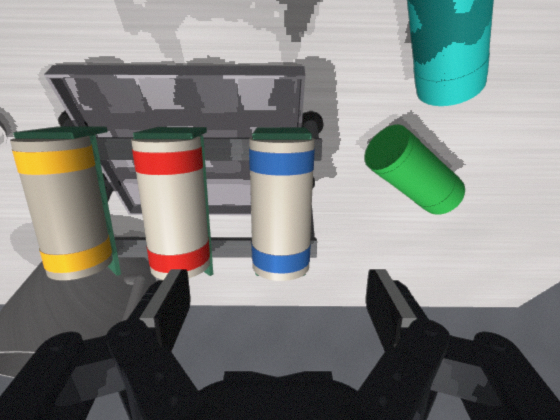

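Blue bands at (281,162) and (280,261) are within about 1 mm of prediction, and the core is centred between the fingers. Descending and closing.

Request:
{"api": "arm_command", "payload": {"rotation": [[0, 0, 0], [0, 0, 0], [0, 0, 0], [0, 0, 0], [0, 0, 0], [0, 0, 0], [0, 0, 0], [0, 0, 0]], "translation": [[1, 1.5, 25], [2, 1.5, 50], [3, 1.5, 70], [3, 1.5, 85], [3, 1.5, 100], [3, 1.5, 110], [3, 1.5, 115], [3, 1.5, 115]], "hand": [1, 1, 1, 1, 1, 1, 1, 1]}}

```text
time_s: 4.6
position: [0.5146, 0.3081, 0.0866]
tool_rot: [-180.0, 32.1, -179.3]
ft_force: [0.5, -0.1, -0.4]
width: 1.003
gripper_force: 0.0
```

```bash
python3 -c "
from h import *
rel(C0+.014*zt,RG)"
```

```text
trans mm [-0.4, 1.6, -1.6] rot [0.0, 0.14, 0.05]
```

Request:
{"api": "arm_command", "payload": {"rotation": [[0, 0, 0], [0, 0, 0], [0, 0, 0], [0, 0, 0], [0, 0, 0], [0, 0, 0], [0, 0, 0]], "translation": [[0, 0, 0], [0, 0, 0], [0, 0, 0], [0, 0, 0], [0, 0, 0], [0, 0, 0], [0, 0, 0]], "hand": [0.75, 0.4, 0.2, 0.2, 0.2, 0.2, 0.2]}}

```text
time_s: 5.3
position: [0.5143, 0.3094, 0.0874]
tool_rot: [179.9, 32.2, -179.3]
ft_force: [-7.9, 4.7, 6.0]
width: 0.571
gripper_force: 60.8
```

Request:
{"api": "arm_command", "payload": {"rotation": [[0, 0, 0], [0, 0, 0], [0, 0, 0], [0, 0, 0], [0, 0, 0], [0, 0, 0], [0, 0, 0], [0, 0, 0]], "translation": [[0, 0, -8], [0, 0, -20], [0, 0, -40], [0, 0, -70], [0, 0, -105], [0, 0, -140], [0, 0, -180], [0, 0, -180]], "hand": [0.2, 0.2, 0.2, 0.2, 0.2, 0.2, 0.2, 0.2]}}

```text
time_s: 6.1
position: [0.4182, 0.3079, 0.2437]
tool_rot: [179.7, 32.4, -179.4]
ft_force: [1.4, -0.3, -4.6]
width: 0.563
gripper_force: 64.6
```

Run:
```python
from h import *
p,Rr,s=tool();print(p,s['tool_rot'],s['width'],s['gripper_force'],s['ft_force'],s['q'])
im=read_camera('wrist');cv2.imwrite('pics/w3.png',im)
hsv=cv2.cvtColor(im,cv2.COLOR_BGR2HSV);m=cv2.inRange(hsv,(100,90,40),(125,255,255))
N,_,st,ce=cv2.connectedComponentsWithStats(m)
for i in sorted(range(1,N),key=lambda i:-st[i,4])[:3]:print(ce[i].round(1),st[i])
# predicted: core centre at tool z -14mm, x=0
for sx in(.0402,-.0402):
  for o in(0,.003):
    print(sx,o,wproj(np.zeros(3),np.eye(3),[[sx+o,0,-.014-.025]]).round(1))
RH=E(180,0,180+np.degrees(HO[2])); seat=np.array([HO[0],HO[1],.067])
rel(seat+[0,0,.233],RH)
```

```text
[0.41824978 0.30793574 0.24372295] [ 179.68095094   32.41552602 -179.39037492] 0.5625590618195411 64.63040828704834 [ 1.38091855 -0.28869076 -4.55019649] [ 43.45514445 -16.31690858 101.5552469  -22.40699142  71.01224167
 -44.37584807]
[277.5 227.7] [ 219  197  119   56 4505]
[231.9 365. ] [228 351  12  21 102]
[322.5 365.4] [316 354  11  18  91]
0.0402 0 [[279.6 230.5]]
0.0402 0.003 [[279.6 222.8]]
-0.0402 0 [[279.1 396.6]]
-0.0402 0.003 [[279.1 391.6]]
trans mm [-107.7, -544.8, -3.7] rot [-2.76, 32.16, -9.94]
```

Request:
{"api": "arm_command", "payload": {"rotation": [[0, 0, 0], [0, 3, -1], [0, 7, -2], [-1, 11, -3], [-1, 15, -4], [-1, 19, -6], [-2, 23, -7], [-2, 27, -8], [-3, 30, -9], [-3, 32.2, -10], [-3, 32.2, -10], [-3, 32.2, -10]], "translation": [[0, -20, -30], [-5, -60, -50], [-15, -105, -55], [-25, -150, -55], [-35, -195, -50], [-45, -240, -45], [-55, -285, -40], [-65, -330, -35], [-75, -375, -30], [-85, -420, -25], [-95, -465, -20], [-105, -510, -15]], "hand": [0.2, 0.2, 0.2, 0.2, 0.2, 0.2, 0.2, 0.2, 0.2, 0.2, 0.2, 0.2]}}

```text
time_s: 7.35
position: [0.5061, -0.2048, 0.3039]
tool_rot: [179.8, -0.4, -169.1]
ft_force: [1.1, 0.8, -5.0]
width: 0.563
gripper_force: 64.6
```

```bash
cat >> h.py <<'E'
RH=E(180,0,180+np.degrees(HO[2])); seat=np.array([HO[0],HO[1],.067])
hx=np.array([np.cos(HO[2]),np.sin(HO[2]),0])
E
python3 - <<'E'
from h import *
print(state()['q'],state()['position'])
rel(seat+.008*hx+[0,0,.233],RH);rel(seat+.008*hx+[0,0,.06-.014],RH)
E
```

```text
[-2.58794762e+01  6.55425184e+00  6.82778830e+01 -6.59936813e-02
  1.05646612e+02 -1.26821994e+02] [ 0.50606168 -0.20483889  0.30394327]
trans mm [-10.6, -32.6, 3.7] rot [0.24, -0.42, -0.02]
trans mm [-12.0, -33.3, 190.7] rot [0.24, -0.42, -0.02]
```

Request:
{"api": "arm_command", "payload": {"rotation": [[0, -0.4, 0], [0, -0.4, 0], [0, -0.4, 0], [0, -0.4, 0], [0, -0.4, 0], [0, -0.4, 0], [0, -0.4, 0], [0, -0.4, 0]], "translation": [[-6, -17, 2], [-11, -33, 15], [-12, -33, 50], [-12, -33, 90], [-12, -33, 130], [-12, -33, 165], [-12, -33, 190], [-12, -33, 190]], "hand": [0.2, 0.2, 0.2, 0.2, 0.2, 0.2, 0.2, 0.2]}}

```text
time_s: 8.15
position: [0.5199, -0.2311, 0.1097]
tool_rot: [179.5, -0.4, -169.1]
ft_force: [-0.8, 0.5, -5.4]
width: 0.56
gripper_force: 64.5
```

Run:
```python
from h import *
rel(seat+.008*hx+[0,0,.06-.014],RH);rel(seat+.004*hx+[0,0,.004-.014],RH)
s=read_camera('scene');w=read_camera('wrist')
p,Rr,_=tool();print(p)
a=cv2.resize(s[90:225,170:310],None,fx=2.9,fy=2.9,interpolation=cv2.INTER_CUBIC)
# overlay predicted core axis ends (level core, centre 14 mm above tip)
c=p+[0,0,.014]
for e in(-.055,.055):
    u=proj('scene',c+e*hx)[0];cv2.circle(a,tuple(int(q) for q in (u-[170,90])*2.9),3,(0,255,0),-1)
w=cv2.resize(w,(390,292))
cv2.imwrite('pics/c2.png',np.hstack([a,np.vstack([w,np.zeros((a.shape[0]-292,390,3),np.uint8)])]))
```

```text
trans mm [-1.9, -4.1, -3.3] rot [0.53, -0.38, -0.01]
trans mm [1.7, -4.6, 52.7] rot [0.53, -0.38, -0.01]
[ 0.52286456 -0.23236205  0.116142  ]
```

View pics/c2.png

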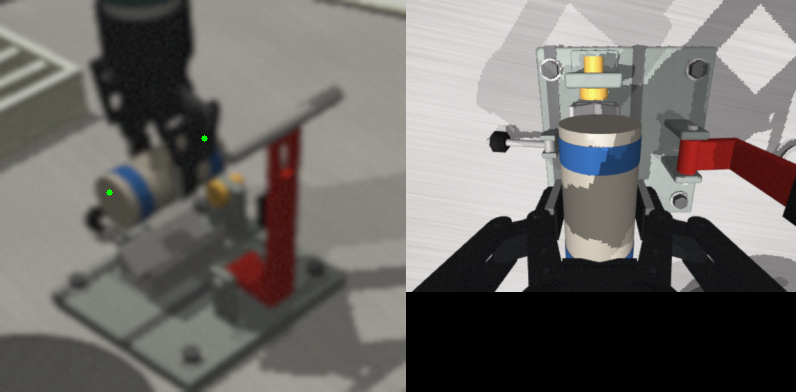

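The held core looks level, lined up over the V-block and 60 mm above it; in the wrist view it is centred at column 600 and the stop at 594. Reading the settled pose, then lowering.

Run:
```python
from h import *
rel(seat+.004*hx+[0,0,.004-.014],RH)
p,Rr,_=tool();s=read_camera('scene');w=read_camera('wrist');p1,_,q=tool();print(p,p1,q['tool_rot'])
def blobs(im,roi):
    x0,y0,x1,y1=roi;hsv=cv2.cvtColor(im[y0:y1,x0:x1],cv2.COLOR_BGR2HSV);m=cv2.inRange(hsv,(100,90,30),(125,255,255))
    N,_,st,ce=cv2.connectedComponentsWithStats(m)
    for i in sorted(range(1,N),key=lambda i:-st[i,4])[:2]:print((ce[i]+[x0,y0]).round(1),st[i,4])
blobs(s,(180,100,290,190));blobs(w,(0,0,560,420))
# pred band centroid in scene, sx=+.0402
import h
for pit in(-2,0,2):
    h.corepose=lambda v,k:(p+[0,0,.014],Rz(HO[2])@R.from_euler('y',pit,degrees=True).as_matrix())
    print(pit,h.band('scene',None,0,.0402).round(1))
    Tc=np.eye(4);Tc[:3,:3]=Rr.as_matrix();Tc[:3,3]=p
    print(h.band('w',None,0,-.0402,lambda n,P:wproj(p,Rr.as_matrix(),P),(Tc@TC)[:3,3]).round(1))
```

```text
trans mm [4.8, -2.5, 59.1] rot [0.16, 0.09, 0.0]
[ 0.52286456 -0.23236205  0.116142  ] [ 0.52412026 -0.232838    0.11879077] [-179.98134868    0.32056357 -169.02837289]
[215.6 152.2] 80
[242.5 143.3] 22
[277.7 227.7] 4532
[232.6 365.8] 85
-2 [216.  151.4]
[279.3 223. ]
0 [215.8 151.9]
[279.3 226.2]
2 [215.7 152.3]
[279.3 229.5]
```

Request:
{"api": "arm_command", "payload": {"rotation": [[0, 0, 0], [0, 0, 0], [0, 0, 0], [0, 0, 0], [0, 0, 0], [0, 0, 0]], "translation": [[2, -2.5, 20], [3, -2.5, 40], [3, -2.5, 45], [3, -2.5, 45], [3, -2.5, 45], [3, -2.5, 45]], "hand": [0.2, 0.2, 0.2, 0.2, 0.2, 0.2]}}

```text
time_s: 8.95
position: [0.522, -0.2355, 0.074]
tool_rot: [-180.0, 0.3, -169.0]
ft_force: [-1.1, -0.0, -4.2]
width: 0.563
gripper_force: 64.7
```

Run:
```python
from h import *
print(state()['ft_force'],state()['position'])
rel(seat+.004*hx+[0,0,.000-.014],RH)
```

```text
[-1.09255194e+00 -2.90336078e-03 -4.18854205e+00] [ 0.52196151 -0.23553791  0.07399706]
trans mm [3.3, 0.6, 21.0] rot [-0.03, 0.34, 0.05]
```

Request:
{"api": "arm_command", "payload": {"rotation": [[0, 0.3, 0], [0, 0.3, 0], [0, 0.3, 0], [0, 0.3, 0], [0, 0.3, 0], [0, 0.3, 0], [0, 0.3, 0], [0, 0.3, 0]], "translation": [[1, 0.5, 6], [2, 0.5, 11], [3, 0.5, 14], [3, 0.5, 16], [3, 0.5, 18], [3, 0.5, 19], [3, 0.5, 20], [3, 0.5, 20]], "hand": [0.2, 0.2, 0.2, 0.2, 0.2, 0.2, 0.2, 0.2]}}

```text
time_s: 9.75
position: [0.519, -0.2364, 0.054]
tool_rot: [-179.9, 0.0, -169.0]
ft_force: [-0.9, -4.9, 5.0]
width: 0.565
gripper_force: 65.9
```

Run:
```python
from h import *
rel(seat+.000*hx+[0,0,.000-.014],RH)
```

```text
trans mm [4.1, 0.9, 1.0] rot [-0.11, 0.04, 0.02]
```

Request:
{"api": "arm_command", "payload": {"rotation": [[0, 0, 0], [0, 0, 0], [0, 0, 0], [0, 0, 0], [0, 0, 0], [0, 0, 0]], "translation": [[0, -0.5, 0], [1, -0.5, 0.5], [2, -0.5, 0.5], [3, -0.5, 0.5], [3, -0.5, 0.5], [3, -0.5, 0.5]], "hand": [0.2, 0.2, 0.2, 0.2, 0.2, 0.2]}}

```text
time_s: 10.35
position: [0.5175, -0.2369, 0.0538]
tool_rot: [-179.9, 0.2, -169.0]
ft_force: [4.7, -3.4, 4.0]
width: 0.56
gripper_force: 65.6
```

Request:
{"api": "arm_command", "payload": {"rotation": [[0, 0, 0], [0, 0, 0], [0, 0, 0], [0, 0, 0], [0, 0, 0]], "translation": [[1, 0, 0], [2, 0, 0], [2, 0, 0], [2, 0, 0], [2, 0, 0]], "hand": [0.2, 0.2, 0.2, 0.2, 0.2]}}

```text
time_s: 10.85
position: [0.5156, -0.2373, 0.0538]
tool_rot: [-179.9, 0.2, -169.0]
ft_force: [6.0, -3.2, 2.9]
width: 0.567
gripper_force: 65.5
```

Request:
{"api": "arm_command", "payload": {"rotation": [[0, 0, 0], [0, 0, 0], [0, 0, 0], [0, 0, 0], [0, 0, 0]], "translation": [[1, 0, 0], [2, 0, 0], [2, 0, 0], [2, 0, 0], [2, 0, 0]], "hand": [0.2, 0.2, 0.2, 0.2, 0.2]}}

```text
time_s: 11.35
position: [0.5155, -0.2373, 0.0539]
tool_rot: [-179.8, 0.5, -168.9]
ft_force: [15.8, -2.9, -2.0]
width: 0.564
gripper_force: 65.0
```

Motion stopped with a 16 N reaction, so the core is against the stop. Settling it down, then releasing partway.

Request:
{"api": "arm_command", "payload": {"rotation": [[0, 0, 0], [0, 0, 0], [0, 0, 0], [0, 0, 0]], "translation": [[-0.5, 0, 0.7], [-0.5, 0, 1.2], [-0.5, 0, 1.2], [-0.5, 0, 1.2]], "hand": [0.2, 0.2, 0.2, 0.2]}}

```text
time_s: 11.75
position: [0.5156, -0.2374, 0.0538]
tool_rot: [-179.8, 0.4, -169.0]
ft_force: [8.9, -0.4, 6.4]
width: 0.565
gripper_force: 65.9
```

Request:
{"api": "arm_command", "payload": {"rotation": [[0, 0, 0], [0, 0, 0], [0, 0, 0], [0, 0, 0], [0, 0, 0]], "translation": [[0, 0, 0], [0, 0, 0], [0, 0, 0], [0, 0, 0], [0, 0, 0]], "hand": [0.6, 0.65, 0.75, 0.85, 0.85]}}

```text
time_s: 12.25
position: [0.5115, -0.2367, 0.0502]
tool_rot: [179.9, -0.1, -169.0]
ft_force: [-1.2, 0.5, 0.1]
width: 0.851
gripper_force: 0.0
```

Run:
```python
from h import *
import h
w=read_camera('wrist');p,Rr,s=tool();print(p,s['tool_rot'],s['width'],s['ft_force'])
cv2.imwrite('pics/w4.png',w)
hsv=cv2.cvtColor(w,cv2.COLOR_BGR2HSV);m=cv2.inRange(hsv,(100,90,30),(125,255,255))
N,_,st,ce=cv2.connectedComponentsWithStats(m)
for i in sorted(range(1,N),key=lambda i:-st[i,4])[:1]:print(ce[i].round(1),st[i,4])
Tc=np.eye(4);Tc[:3,:3]=Rr.as_matrix();Tc[:3,3]=p
for dx in(0,.002):
    h.corepose=lambda v,k:(seat+dx*hx,Rz(HO[2]))
    print(h.band('w',None,0,-.0402,lambda n,P:wproj(p,Rr.as_matrix(),P),(Tc@TC)[:3,3]).round(1))
```

```text
[ 0.51161592 -0.23677338  0.05029292] [ 1.79894858e+02 -1.15870231e-01 -1.69012290e+02] 0.8501912899658076 [0.13030255 0.3056127  0.61556562]
[274.2 241. ] 4596
[279.  236.7]
[279.  241.6]
```

Released with the core seated; the residuals of about 1–2 mm match my holder estimate. Now straight up, and I'll look from above to check the butt and the bar.

Request:
{"api": "arm_command", "payload": {"rotation": [[0, 0, 0], [0, 0, 0], [0, 0, 0], [0, 0, 0], [0, 0, 0], [0, 0, 0], [0, 0, 0], [0, 0, 0], [0, 0, 0], [0, 0, 0], [0, 0, 0]], "translation": [[0, 0, -10], [0, 0, -25], [0, 0, -50], [0, 0, -85], [0, 0, -125], [0, 0, -170], [10, 0, -215], [30, 0, -260], [55, 0, -290], [70, 0, -300], [70, 0, -300]], "hand": [0.9, 0.9, 0.9, 0.9, 0.9, 0.9, 0.9, 0.9, 0.9, 0.9, 0.9]}}

```text
time_s: 13.4
position: [0.4428, -0.251, 0.3534]
tool_rot: [-179.9, 0.1, -169.1]
ft_force: [0.1, 0.2, -0.3]
width: 0.901
gripper_force: 0.0
```

Run:
```python
from h import *
read_camera('wrist');p,Rr,s=tool();im=read_camera('wrist');p1,_,_=tool();print(p,p1,s['tool_rot'])
np.savez('w5.npz',p=p,R=Rr.as_matrix())
a=cv2.resize(im[100:360,150:490],(784,600),interpolation=cv2.INTER_CUBIC);k=784/340
for th in(1.58,1.63,1.68):
    u=wproj(p,Rr.as_matrix(),holder(HO,[bar(th,-.06),bar(th,.06)]));u=((u-[150,100])*k).astype(int)
    for q in u: cv2.circle(a,tuple(int(i) for i in q),2,(0,255,0),-1)
for q in ((wproj(p,Rr.as_matrix(),holder(HO,[[-.055,0,.078],[-.055,.025,.067],[-.055,-.025,.067],[.055,.025,.067],[.055,-.025,.067]]))-[150,100])*k).astype(int): cv2.circle(a,tuple(int(i) for i in q),2,(255,0,255),-1)
cv2.imwrite('pics/w5.png',a)
```

```text
[ 0.44336532 -0.25066275  0.35086134] [ 0.44365163 -0.25037712  0.34927755] [ 1.79961299e+02 -3.16162033e-02 -1.69064453e+02]
```

View pics/w5.png

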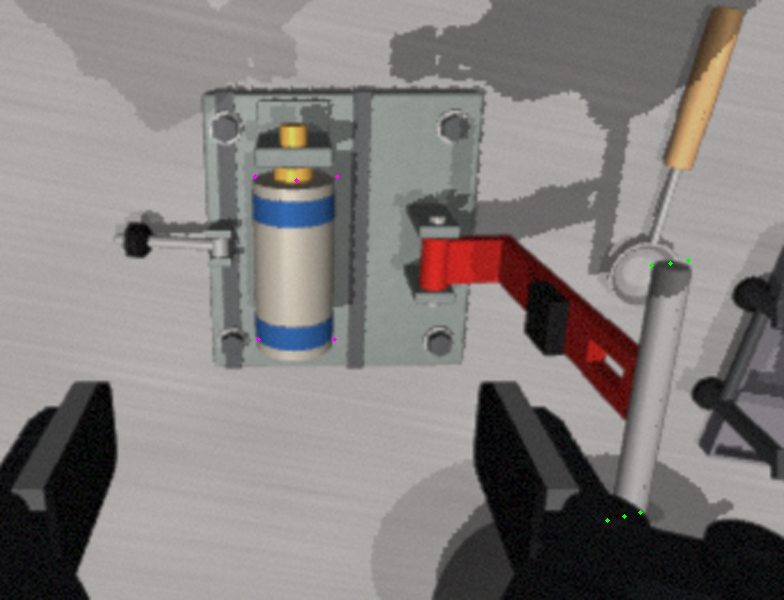

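The core is butted against the brass stop pad at (292,180) and lies in the V. The strap bar is a round rod from (670,272) to about (630,505), matching the model at about 1.64 rad. Next I'll turn the hand half a turn and move above the bar's near side.

```bash
cat >> h.py <<'E'
HO=HO.copy();HO[:2]+=.002*hx[:2]-.001*np.array([-hx[1],hx[0]])
def sp(th,tilt,back=0,dx=-.038,off=.0187):
    Rt=R.from_rotvec(hx*np.radians(tilt))*E(180,0,np.degrees(HO[2]))
    return holder(HO,bar(th,dx))[0]+Rt.apply([0,0,off-back]),Rt
E
python3 - <<'E'
from h import *
rel(*sp(1.64,-10,.09));print(sp(1.64,-10,.09)[0])
E
```

```text
trans mm [-36.7, 158.3, 48.9] rot [0.23, 15.94, -179.26]
[ 0.44941263 -0.08784677  0.30070364]
```

Request:
{"api": "arm_command", "payload": {"rotation": [[0, 0, 8.5], [0, 0, 17], [0, 0, 25.5], [0, 0, 34], [0, 0, 42.5], [0, 0, 51], [0, 0, 59.5], [0, 0, 68], [0, 0, 76.5], [0, 0, 85], [0, 0, 93.5], [0, 0, 102]], "translation": [[0, 5, 0], [0, 10, 0], [0, 20, 0], [0, 30, 0], [0, 40, 0], [0, 50, 0], [0, 60, 0], [0, 70, 0], [0, 80, 0], [0, 90, 0], [0, 100, 0], [0, 110, 0]], "hand": [0.9, 0.9, 0.9, 0.9, 0.9, 0.9, 0.9, 0.9, 0.9, 0.9, 0.9, 0.9]}}

```text
time_s: 14.7
position: [0.423, -0.1416, 0.3481]
tool_rot: [-179.6, -0.2, 88.7]
ft_force: [0.0, -0.0, -0.3]
width: 0.9
gripper_force: 0.0
```

Run:
```python
from h import *
rel(*sp(1.64,-10,.09));print(state()['q'])
```

```text
trans mm [54.2, 25.5, 47.4] rot [-8.83, -6.69, 77.54]
[-2.32767528e+01 -9.09177005e+00  7.86665466e+01  2.98429068e-02
  1.10815336e+02 -2.19544822e+01]
```

Request:
{"api": "arm_command", "payload": {"rotation": [[-0.9, -0.7, 7.8], [-1.8, -1.4, 15.6], [-2.7, -2, 23.4], [-3.5, -2.7, 31], [-4.4, -3.4, 38.8], [-5.3, -4, 46.6], [-6.2, -4.7, 54.4], [-7.1, -5.4, 62], [-8, -6, 70], [-8.8, -6.7, 77.5], [-8.8, -6.7, 77.5], [-8.8, -6.7, 77.5]], "translation": [[10, 5, 0], [20, 10, 0], [30, 15, 0], [40, 20, 0], [50, 25, 0], [54, 25, 0], [54, 25, 10], [54, 25, 20], [54, 25, 35], [54, 25, 47], [54, 25, 47], [54, 25, 47]], "hand": [0.9, 0.9, 0.9, 0.9, 0.9, 0.9, 0.9, 0.9, 0.8, 0.7, 0.6, 0.6]}}

```text
time_s: 15.9
position: [0.4486, -0.0885, 0.3025]
tool_rot: [169.9, -0.0, 11.5]
ft_force: [-0.2, -0.1, 0.5]
width: 0.598
gripper_force: 0.0
```

Run:
```python
from h import *
read_camera('wrist');p,Rr,s=tool();im=read_camera('wrist');sc=read_camera('scene');print(s['q'])
rel(*sp(1.64,-10,.09));rel(*sp(1.64,-10,.0))
for q in wproj(p,Rr.as_matrix(),holder(HO,[bar(1.64,-.06),bar(1.64,.06)])): cv2.circle(im,tuple(int(i) for i in q),2,(0,255,0),-1)
a=cv2.resize(im,(400,300));b=cv2.resize(sc[60:210,170:370],(400,300),interpolation=cv2.INTER_CUBIC)
cv2.imwrite('pics/c3.png',np.hstack([a,b]))
```

```text
[-10.10292454 -11.12133751  86.02140225  -9.52806693 101.09376638
  66.23848297]
trans mm [0.8, -1.6, 3.2] rot [0.15, -0.28, 0.42]
trans mm [0.4, -1.8, 93.2] rot [0.15, -0.28, 0.42]
```

View pics/c3.png

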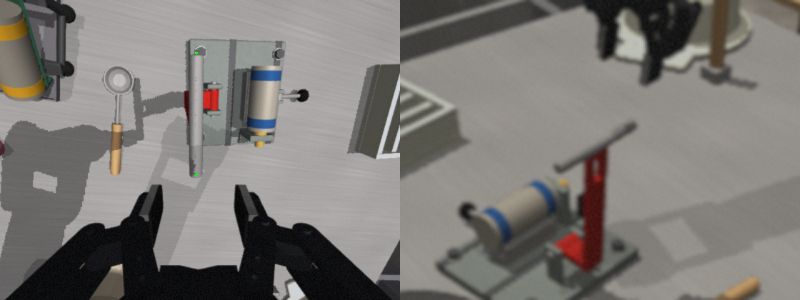

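The green predictions lie on the bar ends at (197,53) and (196,177), midway between the fingers, and the core is lying in the V. Descending onto the bar and closing.

Request:
{"api": "arm_command", "payload": {"rotation": [[0, 0, 0], [0, 0, 0], [0, 0, 0], [0, 0, 0], [0, 0, 0], [0, 0, 0], [0, 0, 0]], "translation": [[0, -1, 20], [0, -2, 45], [0, -2, 65], [0, -2, 82], [0, -2, 91], [0, -2, 92], [0, -2, 92]], "hand": [0.6, 0.6, 0.6, 0.6, 0.6, 0.6, 0.6]}}

```text
time_s: 16.75
position: [0.4519, -0.103, 0.2138]
tool_rot: [169.8, -0.2, 11.3]
ft_force: [0.5, -0.7, -0.0]
width: 0.596
gripper_force: 0.0
```

Run:
```python
from h import *
print(state()['ft_force']);rel(*sp(1.64,-10,.0))
```

```text
[ 0.50979528 -0.668476   -0.03542974]
trans mm [0.4, 0.0, 1.7] rot [0.17, -0.31, 0.31]
```

Request:
{"api": "arm_command", "payload": {"rotation": [[0, 0, 0], [0, 0, 0], [0, 0, 0], [0, 0, 0], [0, 0, 0], [0, 0, 0], [0, 0, 0]], "translation": [[0, 0, 0], [0, 0, 0], [0, 0, 0], [0, 0, 0], [0, 0, 0], [0, 0, 0], [0, 0, 0]], "hand": [0.4, 0.25, 0.2, 0.15, 0.1, 0.05, 0.05]}}

```text
time_s: 17.45
position: [0.4518, -0.1027, 0.2135]
tool_rot: [169.9, -0.2, 11.3]
ft_force: [-1.8, 3.5, 4.7]
width: 0.139
gripper_force: 58.6
```

The bar is gripped. Computing the arc rows.

```bash
cat >> h.py <<'E'
def arc(t0,t1,n,tl0,tl1,anchor=True):
    pa,Ra=sp(t0,tl0) if anchor else tool()[:2]
    tr=[];ro=[]
    for i in range(1,n+1):
        f=i/n;p,Rt=sp(t0+(t1-t0)*f,tl0+(tl1-tl0)*f)
        tr.append((Ra.inv().apply(p-pa)*1000).round(0).astype(int).tolist());ro.append((Ra.inv()*Rt).as_rotvec(degrees=True).round(0).astype(int).tolist())
    print(tr);print(ro)
E
python3 -c "
from h import *
arc(1.64,1.1,11,-10,8)"
```

```text
[[0, 8, -1], [0, 16, -2], [0, 24, -2], [0, 33, -2], [0, 41, -1], [0, 49, 0], [0, 57, 1], [0, 65, 3], [0, 73, 5], [0, 81, 7], [0, 88, 10]]
[[2, 0, 0], [3, 0, 0], [5, 0, 0], [7, 0, 0], [8, 0, 0], [10, 0, 0], [11, 0, 0], [13, 0, 0], [15, 0, 0], [16, 0, 0], [18, 0, 0]]
```

Request:
{"api": "arm_command", "payload": {"rotation": [[2, 0, 0], [3, 0, 0], [5, 0, 0], [7, 0, 0], [8, 0, 0], [10, 0, 0], [11, 0, 0], [13, 0, 0], [15, 0, 0], [16, 0, 0], [18, 0, 0], [18, 0, 0]], "translation": [[0, 8, -1], [0, 16, -2], [0, 24, -2], [0, 33, -2], [0, 41, -1], [0, 49, 0], [0, 57, 1], [0, 65, 3], [0, 73, 5], [0, 81, 7], [0, 88, 10], [0, 88, 10]], "hand": [0.05, 0.05, 0.05, 0.05, 0.05, 0.05, 0.05, 0.05, 0.05, 0.05, 0.05, 0.05]}}

```text
time_s: 18.65
position: [0.4692, -0.1913, 0.2192]
tool_rot: [-172.2, -0.2, 11.2]
ft_force: [-0.3, -2.0, 7.3]
width: 0.14
gripper_force: 61.0
```

```bash
python3 -c "
from h import *
rel(*sp(1.1,8));print(state()['q'],state()['ft_torque'])
arc(1.1,.55,11,8,27)"
```

```text
trans mm [0.2, -0.6, 2.1] rot [0.21, -0.21, 0.27]
[-29.71075541   3.67245909  81.21189174   6.13331707  99.9959967
  49.89748913] [0.17730892 0.17481235 0.01305361]
[[0, 8, 1], [0, 17, 2], [0, 25, 4], [0, 33, 6], [0, 41, 9], [0, 48, 12], [0, 56, 15], [0, 64, 19], [0, 71, 23], [0, 78, 27], [0, 85, 32]]
[[2, 0, 0], [3, 0, 0], [5, 0, 0], [7, 0, 0], [9, 0, 0], [10, 0, 0], [12, 0, 0], [14, 0, 0], [16, 0, 0], [17, 0, 0], [19, 0, 0]]
```

Request:
{"api": "arm_command", "payload": {"rotation": [[2, 0, 0], [3, 0, 0], [5, 0, 0], [7, 0, 0], [9, 0, 0], [10, 0, 0], [12, 0, 0], [14, 0, 0], [16, 0, 0], [17, 0, 0], [19, 0, 0], [19, 0, 0]], "translation": [[0, 8, 1], [0, 17, 2], [0, 25, 4], [0, 33, 6], [0, 41, 9], [0, 48, 12], [0, 56, 15], [0, 64, 19], [0, 71, 23], [0, 78, 27], [0, 85, 32], [0, 85, 32]], "hand": [0.05, 0.05, 0.05, 0.05, 0.05, 0.05, 0.05, 0.05, 0.05, 0.05, 0.05, 0.05]}}

```text
time_s: 19.85
position: [0.4847, -0.2699, 0.1744]
tool_rot: [-153.2, -0.2, 11.1]
ft_force: [0.4, -5.2, 3.6]
width: 0.136
gripper_force: 61.8
```

```bash
python3 -c "
from h import *
rel(*sp(.55,27));print(state()['q'],state()['ft_torque'])
arc(.55,.15,11,27,40)"
```

```text
trans mm [-0.0, -1.1, 1.5] rot [0.21, -0.08, 0.26]
[-41.07134402  24.30939304  65.35366241  17.36381194 111.08483822
  41.04477337] [-0.39377205  0.02110723  0.07042595]
[[0, 6, 2], [0, 11, 4], [0, 17, 7], [0, 23, 9], [0, 28, 12], [0, 33, 15], [0, 39, 18], [0, 44, 22], [0, 49, 25], [0, 53, 29], [0, 58, 33]]
[[1, 0, 0], [2, 0, 0], [4, 0, 0], [5, 0, 0], [6, 0, 0], [7, 0, 0], [8, 0, 0], [9, 0, 0], [11, 0, 0], [12, 0, 0], [13, 0, 0]]
```

Request:
{"api": "arm_command", "payload": {"rotation": [[1, 0, 0], [2, 0, 0], [4, 0, 0], [5, 0, 0], [6, 0, 0], [7, 0, 0], [8, 0, 0], [9, 0, 0], [11, 0, 0], [12, 0, 0], [13, 0, 0], [13, 0, 0]], "translation": [[0, 6, 2], [0, 11, 4], [0, 17, 7], [0, 23, 9], [0, 28, 12], [0, 33, 15], [0, 39, 18], [0, 44, 22], [0, 49, 25], [0, 53, 29], [0, 58, 33], [0, 58, 33]], "hand": [0.05, 0.05, 0.05, 0.05, 0.05, 0.05, 0.05, 0.05, 0.05, 0.05, 0.05, 0.05]}}

```text
time_s: 21.05
position: [0.492, -0.3055, 0.118]
tool_rot: [-140.2, -0.2, 11.1]
ft_force: [0.8, -8.0, 0.3]
width: 0.142
gripper_force: 62.5
```

```bash
python3 -c "
from h import *
rel(*sp(.15,40));print(state()['q'],state()['ft_torque'])
arc(.15,-.02,12,40,44)"
```

```text
trans mm [-0.4, -0.9, 0.9] rot [0.22, 0.01, 0.25]
[-45.43749842  39.76815149  54.65149979  23.68144536 118.171576
  38.50388308] [-1.21391658 -0.12184793  0.07202236]
[[0, 2, 1], [0, 4, 2], [0, 6, 4], [0, 8, 5], [0, 10, 6], [0, 13, 7], [0, 15, 9], [0, 17, 10], [0, 19, 11], [0, 21, 13], [0, 22, 14], [0, 24, 16]]
[[0, 0, 0], [1, 0, 0], [1, 0, 0], [1, 0, 0], [2, 0, 0], [2, 0, 0], [2, 0, 0], [3, 0, 0], [3, 0, 0], [3, 0, 0], [4, 0, 0], [4, 0, 0]]
```

Request:
{"api": "arm_command", "payload": {"rotation": [[0, 0, 0], [1, 0, 0], [1, 0, 0], [1, 0, 0], [2, 0, 0], [2, 0, 0], [2, 0, 0], [3, 0, 0], [3, 0, 0], [3, 0, 0]], "translation": [[0, 2, 1], [0, 4, 2], [0, 6, 4], [0, 8, 5], [0, 10, 6], [0, 13, 7], [0, 15, 9], [0, 17, 10], [0, 18, 11], [0, 18, 11]], "hand": [0.05, 0.05, 0.05, 0.05, 0.05, 0.05, 0.05, 0.05, 0.05, 0.05]}}

```text
time_s: 22.05
position: [0.4931, -0.3114, 0.0987]
tool_rot: [-137.2, -0.1, 11.2]
ft_force: [-3.0, -6.2, 1.0]
width: 0.135
gripper_force: 63.2
```

```bash
python3 -c "
from h import *
rel(*sp(.02,43));rel(*sp(0,43));rel(*sp(-.02,43))"
```

```text
trans mm [-0.4, 1.1, 1.6] rot [0.21, 0.1, 0.28]
trans mm [-0.4, 4.1, 3.5] rot [0.21, 0.1, 0.28]
trans mm [-0.4, 7.1, 5.4] rot [0.21, 0.1, 0.28]
```

Request:
{"api": "arm_command", "payload": {"rotation": [[0, 0, 0], [0, 0, 0], [0, 0, 0], [0, 0, 0], [0, 0, 0], [0, 0, 0], [0, 0, 0]], "translation": [[0, 0.6, 0.5], [0, 1.3, 1], [0, 2, 1.6], [0, 2.7, 2.2], [0, 3.4, 2.8], [0, 4, 3.4], [0, 4, 3.4]], "hand": [0.05, 0.05, 0.05, 0.05, 0.05, 0.05, 0.05]}}

```text
time_s: 22.75
position: [0.4933, -0.3127, 0.094]
tool_rot: [-137.3, -0.2, 11.2]
ft_force: [-1.1, -10.9, 3.0]
width: 0.138
gripper_force: 63.6
```

Request:
{"api": "arm_command", "payload": {"rotation": [[0, 0, 0], [0, 0, 0], [0, 0, 0], [0, 0, 0], [0, 0, 0], [0, 0, 0]], "translation": [[0, 0.7, -0.7], [0, 1.4, 0], [0, 2, 0.7], [0, 2.7, 1.4], [0, 2.7, 1.4], [0, 2.7, 1.4]], "hand": [0.05, 0.05, 0.05, 0.05, 0.05, 0.05]}}

```text
time_s: 23.35
position: [0.4934, -0.3128, 0.0936]
tool_rot: [-137.2, -0.2, 11.3]
ft_force: [-7.2, -5.7, 12.9]
width: 0.137
gripper_force: 63.9
```

```bash
python3 -c "
from h import *
rel(*sp(.0,43))"
```

```text
trans mm [-0.4, -0.4, 0.8] rot [0.16, 0.11, 0.42]
```

The pad is on the core: the height has stopped changing and the reaction rose to 13 N, and the model puts the strap at 0 rad. Easing off the load, then opening.

Request:
{"api": "arm_command", "payload": {"rotation": [[0, 0, 0], [0, 0, 0], [0, 0, 0], [0, 0, 0], [0, 0, 0], [0, 0, 0], [0, 0, 0]], "translation": [[0, -0.6, -0.6], [0, -0.9, -0.9], [0, -0.9, -0.9], [0, -0.9, -0.9], [0, -0.9, -0.9], [0, -0.9, -0.9], [0, -0.9, -0.9]], "hand": [0.05, 0.05, 0.2, 0.3, 0.4, 0.4, 0.4]}}

```text
time_s: 24.05
position: [0.4939, -0.3119, 0.0926]
tool_rot: [-137.1, -0.2, 11.3]
ft_force: [-0.9, 0.6, -0.1]
width: 0.399
gripper_force: 0.0
```

Request:
{"api": "arm_command", "payload": {"rotation": [[0, 0, 0], [0, 0, 0], [0, 0, 0], [0, 0, 0], [0, 0, 0], [0, 0, 0], [0, 0, 0], [0, 0, 0]], "translation": [[0, 0, -5], [0, 0, -15], [0, 0, -30], [0, 0, -50], [0, 0, -75], [0, 0, -105], [0, 0, -140], [0, 0, -140]], "hand": [0.4, 0.4, 0.4, 0.4, 0.4, 0.4, 0.4, 0.4]}}

```text
time_s: 24.85
position: [0.5124, -0.4087, 0.1988]
tool_rot: [-137.6, -0.4, 11.2]
ft_force: [0.3, -0.8, 0.2]
width: 0.396
gripper_force: 0.0
```

Run:
```python
from h import *
p,Rr,s=tool();print(p,s['ft_force'],s['q'])
sc=read_camera('scene');t=read_camera('top')
for q in proj('scene',holder(HO,[bar(0,-.06),bar(0,.06)])): cv2.circle(sc,tuple(int(round(i)) for i in q),1,(0,255,0),-1)
for q in proj('top',holder(HO,[bar(0,-.06),bar(0,.06)])): cv2.circle(t,tuple(int(round(i)) for i in q),1,(0,255,0),-1)
f=lambda im,x,y:cv2.resize(im[y:y+210,x:x+140],(400,600),interpolation=cv2.INTER_CUBIC)
cv2.imwrite('pics/c4.png',np.hstack([f(sc,170,60),f(t,310,130)]))
```

```text
[ 0.51241792 -0.40867174  0.19877813] [ 0.27729688 -0.82222185  0.15476448] [-49.96412055  58.24990835  18.12443096  29.70012061 138.21271247
  44.91984515]
```

View pics/c4.png

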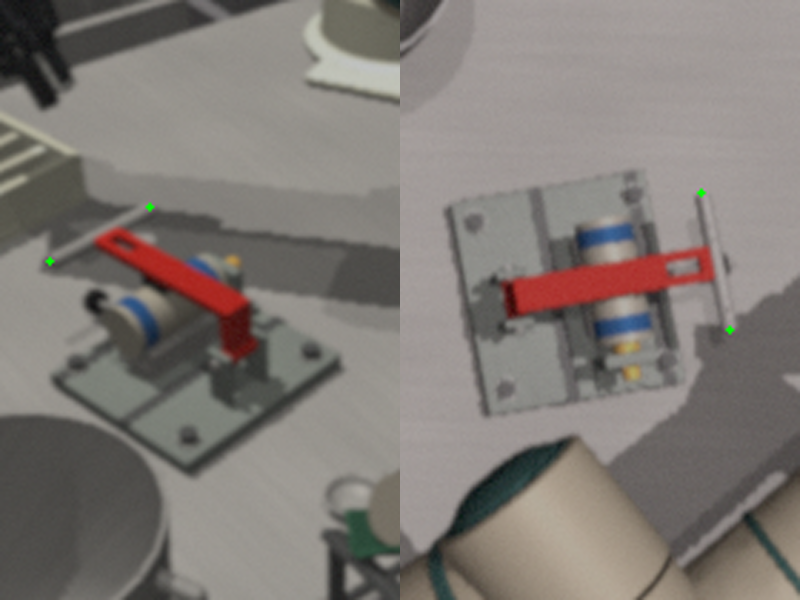

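The strap is down across the core with its bar ends on the 0 rad prediction, (50,261) and (150,207) in the scene crop. The core is against the brass, and the hand is clear. Handing in.

```bash
python3 -c "
from bench import *
print(state()['dq'].round(2) if hasattr(state()['dq'],'round') else state()['dq']); print(hand_in())"
```

```text
[ 0.9  -0.93  5.22 -0.26 -0.52 -0.16]
the job is handed in; nothing more can be done
None
```

The job is handed in after about 25 s of robot time: the blue-banded core is butted against the brass stop in the V-block, and the strap was eased down until its pad rests on the core and let go. I saw no result from the judging.

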